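Hold the backdrop flap up for a figurine's catalogue photo

ROBOT

A 7-joint arm with a two-finger parallel gripper is mounted at the origin on the work surface. World frame = base frame: x ahead of the robot, y to its left, z up, the work surface at z = 0. Lengths are in m, angles in rad, forces in N, time in s.
With the tool pointing down it reaches from about 0.4 to 0.85 m from the base axis. Payload 10.4 kg.
Tool frame: the origin (TCP) lies on the centre line of the jaws, within the pads' length; the fingertips stand 19 mm ahead of it and the grasp point (between the pads) is the TCP (env.tips_ahead is the distance from the TCP to the fingertips, in m); z points along the fingers, x is the direction in which the jaws open and shut, and the axes are right-handed (so a half turn about z gives the same grasp; the last joint's range is limited). The gripper opens to 87 mm and grips with 3 to 60 N. Pads are 19 mm wide; open, the fingers measure 117 mm over their backs; the gripper's body (75 mm by 190 mm) begins 51 mm behind the grasp point.
Start: joints at [1.326, 0.332, -0.065, 1.46, 0.022, 1.35, -0.088], TCP at [0.138, -0.61, 0.242] pointing down, gripper open.
Joint ranges: [-2.6, 2.6], [-0.5, 2.12], [-1.47, 1.34], [0.16, 2.42], [-1.27, 4.41], [0.06, 2.06], [-2.6, 2.6]. Speed limits (rad/s): [2.22, 2.22, 2.79, 2.79, 3.14, 3.14, 3.14].

INTERFACE

Orientations are given as a unit quaternion [x, y, z, w].
In Python, from rig import env gives the robot as it stands.
- The arm moves only by the tool drive_tool, never from a script. Its argument "steps" is a list that holds one entry, the list of rows, each a list of 4 numbers: the shift along the tool's x, y, z in units of 30 mm (1.0 is 30 mm), then the turn about the tool's z in units of 5 degrees (1.0 is 5 degrees). In form: [[[dx, dy, dz, spin], ...]]. A call has 1 to 20 rows; each row is the pose to reach, as a shift and turn from the pose measured when the call began, along the tool's axes at that moment; what a row does not reach only later rows make up. A row lasts 1/10 s, in which the tool goes at most 50 mm and 8.59 degrees, less where a joint would pass 70% of its speed; a pose out of reach is approached as far as the arm can. A call with a gripper value outside its range is refused whole. "claw" is the finger opening in mm, from 0 to 87, set as the call begins (left out, the last holds). The fingers move at their own pace and stop on an object; "newtons" is the grip in N (left out, the last holds). Time passes only in rows, so rows that repeat a pose let the fingers close. It gives the time, the measured TCP pose, the force and the opening at its end, in the units of the state.
- env.get_obs(): the state, without advancing time (a new reading comes with each control period).
- env.snapshot(name): name is "scene" or "top" or "wrist"; returns a dict with "frame" (420x560x3 uint8, red, green, blue), "range_z" (420x560 float32, m along the optical axis (not along the pixel's ray), 0 where there is no reading), "mtx" (3x3 intrinsics, pixels), "rvec" (rotation vector, rad) and "tvec" (3), from world to camera coordinates, as OpenCV has them. Camera axes: x right, y down, z forward; pixel columns grow to the right and rows downward; lengths in m; the calibration is good to about 2 mm. A picture is of the moment at which its call begins.
- env.finish_job(): hands the job in, once; it reports no verdict.
The state is a dict: "time": time; "qpos": joint angles; "joint_velocities": joint speeds; "tau": joint torques, N m; "tool_pos": TCP position; "ee_rot": TCP orientation; "wrist_force": force on the tool from outside, world axes, zero at the start; "moment": the same for the moment, N m; "grip_width": finger opening in m.
Only numpy, scipy, OpenCV 4.12 (cv2) and the standard library are available. Lean on these libraries where they do the work, as an engineer would, in place of code of your own. Each camera call takes 0.05 s, during which the arm holds its last target. There are 200 camera calls.

TASK

Get the photo stand ready for a catalogue picture: stand the yellow-capped toadstool upright in the middle of the small black plinth (set it down, do not drop it) and let go of it. Then lift the stand's blue backdrop flap by its brass handle to 60 degrees, level with the red mark on the angle arc, and finish while still holding it there: the flap falls flat if you let go, and nothing but the robot may prop it. Leave the other figurines and the candle where they are.

Things in the scene. Friction and masses are not known exactly. Their poses are not given: they have to be found in the camera images.
- yellow_center (a point): Toadstool to be photographed: yellow cap with white dots, white stem, green foot; rigid, about 80 g, round about its vertical z axis. Point: its centre, 32 mm above the underside (64 mm tall). Foot 32 mm across, stem 22 mm, cap 44 mm with an upright rim 2 to 14 mm above this point (grip there), domed above. Starts standing on the table, in any of the three toadstools' spots.
- plinth_top (a point): Centre of the flat round top of the black plinth that is fixed to the photo stand behind the flap's hinge: top 40 mm across, 42 mm above the stand's oak box, 92 mm above the table. z is up.
- stand: Photo stand, fixed: oak box 210 x 200 x 50 mm. Origin on the table, 20 mm to -x of the box's middle; x from handle towards plinth, y left along the hinge, z up. Hinge line along y, 45 mm to +x of the origin, 58 mm up. 112 mm to +y a thin dark angle arc of 112 mm radius about the hinge (top 173 mm above the table), red mark at 60 degrees.
- flap (a joint): Angle of the blue backdrop flap in rad: 0 lying flat on the box, growing as its handle end rises, stop at 1.45; 60 degrees is 1.047. It hinges freely with its own weight (about 0.35 kg, 0.25 to 0.5 kg) and falls flat whenever it is not held.
- flap_hinge (a point): Middle of the flap's hinge line, 58 mm above the table. Its axes turn with the flap: y along the hinge, -x from the hinge towards the handle. The flap is a stiff panel 130 mm from hinge to free edge, 180 mm wide, 8 mm thick, mid-plane at this point.
- flap_handle (a point): Middle of the flap's brass handle: round bar 10 mm thick, 100 mm long, parallel to the hinge, 178 mm from it, 48 mm beyond the flap's free edge in its plane, on two 10 mm rods (90 mm clear between). Flat: 58 mm above the table, nothing under it, 43 mm gap from bar to flap edge for a finger (open the gripper about 40 mm only). It can turn between the fingers. Axes as the flap's.
- red_center (a point): Bystander: the same toadstool with a red cap; point at its centre, 32 mm up.
- violet_center (a point): Bystander: the same toadstool with a violet cap; point at its centre, 32 mm up.
- bear_center (a point): Bystander: white ceramic bear on four legs, about 95 x 30 x 69 mm; point 32 mm up.
- tealight_center (a point): Bystander: terracotta tealight cup, 56 mm across, 30 mm tall; point at its centre, 15 mm up.
- tree_center (a point): Bystander: small model fir tree, 52 mm across, 90 mm tall; point 45 mm up.
Things that resemble listed ones, but are neither listed nor needed, are in the scene too. Several things look just like the part that bears yellow_center: the one meant starts nearest to the robot's base.

How it is judged:
On the way:
1. the yellow toadstool stands upright in the middle of the plinth, let go (horizontal distance between yellow_center and plinth_top below 0.01 m and z of yellow_center in the frame of plinth_top between 0.028 and 0.037 m and angle between yellow_center's own z axis and vertical below 0.12 rad and contact force between yellow and plinth above 0.15 N and contact force between yellow and the arm below 0.05 N and contact force between yellow and the fingers below 0.05 N and linear speed of yellow below 0.03 m/s), for 0.3 s.
At the end, for the whole second after the job is handed in: The yellow toadstool stands upright (within 7 degrees) on the plinth, its centre within 10 mm of the plinth's centre, untouched and at rest; the flap is held still by the robot at 60 degrees, give or take 6, with no other object propping it (all of step 1 and value of joint flap between 0.942 and 1.152 rad and velocity of joint flap between -0.1 and 0.1 rad/s and (contact force between flap and the fingers above 0.2 N or contact force between flap and the arm above 0.2 N) and contact force between flap and yellow below 0.05 N and contact force between flap and red below 0.05 N and contact force between flap and violet below 0.05 N and contact force between flap and bear below 0.05 N and contact force between flap and tealight below 0.05 N and contact force between flap and tree below 0.05 N); the arm keeps its last pose, push and grip.
It fails at once if another figurine or the candle was shifted by more than 30 mm (distance of any of red_center, violet_center, bear_center, tealight_center, tree_center from where it was at the start of the episode above 0.03 m).
It fails at once if the yellow toadstool was dropped (falls free faster than 0.6 m/s, about 18 mm of fall) (contact force between yellow and the fingers below 0.02 N and linear speed of yellow above 0.6 m/s).
It also fails if it takes over 64 s, if anything falls off the work surface, if the arm or the gripper's body presses on something with over 40 N, if the wrist force passes 120 N, or if a joint passes its speed limit or range.

## Working session

There is one attempt and no reset: what is moved stays moved. The work goes in short steps, Python scripts to look and compute and a tool call to move; the robot and the scene stay as the last step left them, time stands still between calls to the robot, and variables do not carry over. Pictures are saved under pics/ and viewed, about 8 in all and at most 12, crops included, and the job is handed in when it is done.

Besides the shell and the picture viewer there is one more tool, called after "Call:" by a JSON object that holds its "api" and its "payload". drive_tool: Moves the arm, as the interface text tells. Its arguments: {"type":"object","properties":{"steps":{"type":"array"},"claw":{"type":"number"},"newtons":{"type":"number"}},"required":["steps"]}

```bash
mkdir -p pics; cat > h.py <<'E'
import numpy as np, cv2
from rig import env
from scipy.spatial.transform import Rotation as R
def snap(n,f=None):
    s=env.snapshot(n)
    if f: cv2.imwrite('pics/'+f,s['frame'][:,:,::-1])
    return s
def cloud(s):
    z=s['range_z']; h,w=z.shape; u,v=np.meshgrid(np.arange(w),np.arange(h))
    K=s['mtx']; P=np.stack([(u-K[0,2])/K[0,0]*z,(v-K[1,2])/K[1,1]*z,z],-1)
    Rm=cv2.Rodrigues(np.array(s['rvec'],float))[0]
    W=(P-np.array(s['tvec']).ravel())@Rm; W[z==0]=np.nan
    return W
def units(d):  # world shift -> tool axis units
    o=env.get_obs(); return R.from_quat(o['ee_rot']).inv().apply(d)/0.03
E
python3 - <<'E'
from h import *
import pickle
a=snap('top','top.png');b=snap('scene','scene.png')
pickle.dump((a,b),open('s0.pkl','wb'))
o=env.get_obs();print(o, env.tips_ahead)
print(R.from_quat(o['ee_rot']).as_matrix().round(3))
cv2.imwrite('pics/both.png',cv2.resize(np.vstack([a['frame'],b['frame']])[:,:,::-1],(400,600)))
E
```

```text
{'time': 0.1, 'qpos': array([ 1.32638259,  0.33279565, -0.06469075,  1.46081905,  0.02161212,
        1.34986878, -0.08851301]), 'joint_velocities': array([ 8.01594599e-04, -3.23666826e-03, -9.98966377e-04, -5.56273865e-04,
       -7.51016143e-05, -3.03746218e-04, -2.80635012e-04]), 'tau': array([ 1.49919713e-03, -6.24552727e+01,  2.48154189e-02, -3.90721714e+01,
       -6.14422979e-02,  3.66291613e-02,  1.15379094e-04]), 'tool_pos': array([ 0.1374248 , -0.60940158,  0.24085987]), 'ee_rot': array([ 7.81024385e-01, -6.24500243e-01, -4.86709687e-04, -3.46666304e-04]), 'wrist_force': array([-0.39316711,  0.6396695 , -0.62744947]), 'moment': array([ 0.04672185, -0.00530199, -0.02926117]), 'grip_width': 0.08686604016062958} 0.019
[[ 0.22  -0.976 -0.   ]
 [-0.975 -0.22   0.001]
 [-0.001  0.    -1.   ]]
```

View pics/top.png

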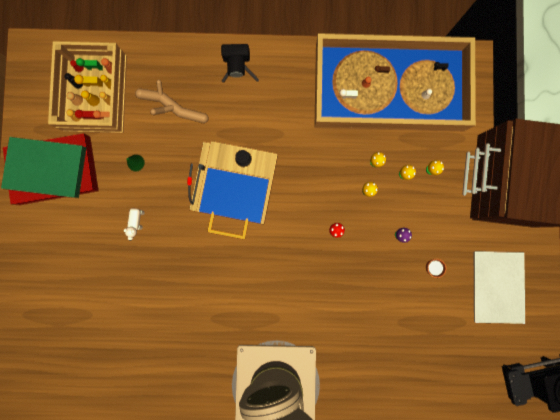

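View pics/scene.png

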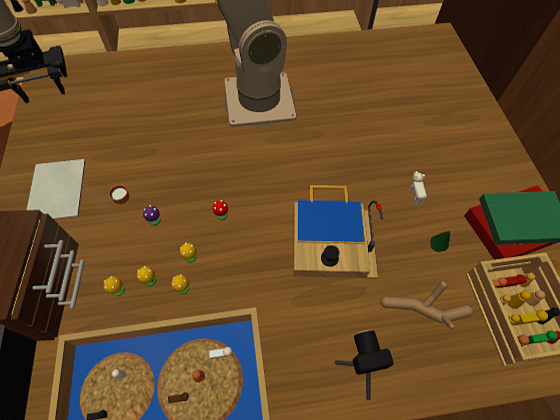

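The top view shows four yellow caps at (371,189), (379,159), (409,172) and (437,168), with the stand near (235,180). Its handle is at (228,236) and the plinth at (243,158). I'll measure all of these.

```bash
python3 - <<'E'
from h import *
import pickle
a,b=pickle.load(open('s0.pkl','rb'))
for nm,s in (('top',a),('scene',b)):
    W=cloud(s); hsv=cv2.cvtColor(s['frame'],cv2.COLOR_RGB2HSV)
    def blobs(lab,m,mn=20):
        n,L,st,c=cv2.connectedComponentsWithStats(m.astype(np.uint8))
        for i in range(1,n):
            if st[i,4]>=mn:
                p=W[L==i]; p=p[~np.isnan(p[:,0])]
                mid=(np.percentile(p[:,:2],3,0)+np.percentile(p[:,:2],97,0))/2
                print(nm,lab,c[i].round(),st[i,4],'mid',mid.round(3),'r',np.hypot(*mid).round(3),'z',np.percentile(p[:,2],[5,50,95]).round(3))
    H,S,V=[hsv[...,i].astype(int) for i in range(3)]; z=W[...,2]
    ok=(W[...,0]<.95)&(W[...,0]>.3)&(np.abs(W[...,1])<.6)
    blobs('yel',(H>20)&(H<32)&(S>190)&(V>150)&ok&(z>.03)&(z<.08))
    blobs('red',((H<6)|(H>174))&(S>150)&(V>100)&ok&(z>.03))
    blobs('vio',(H>125)&(H<160)&(S>80)&ok&(z>.03))
    blobs('plinth',ok&(z>.085)&(z<.098)&(V<60),60)
    f=ok&(H>100)&(H<125)&(S>150)&(z>.05)&(z<.075)
    p=W[f]; (c,wh,ang)=cv2.minAreaRect(p[:,:2].astype(np.float32)); print('flap',c,wh,ang,np.median(p[:,2]))
    box=ok&(z>.044)&(z<.056)&(W[...,1]>-.05)&(W[...,1]<.4)
    n,L,st,c=cv2.connectedComponentsWithStats(((z>.044)&(z<.075)&ok).astype(np.uint8)); i=1+np.argmax(st[1:,4])
    print(cv2.minAreaRect(W[L==i][:,:2].astype(np.float32)), st[i])
    hd=ok&(H>15)&(H<30)&(S>150)&(z>.05)&(z<.066)&(W[...,0]<.56)&(W[...,1]>0)&(W[...,1]<.3)
    blobs('handle',hd,10)
E
```

```text
top yel [79. 79.] 20 mid [0.883 0.594] r 1.064 z [0.058 0.061 0.065]
top yel [104.  78.] 33 mid [0.883 0.52 ] r 1.025 z [0.054 0.072 0.075]
top yel [89. 80.] 85 mid [0.883 0.568] r 1.05 z [0.047 0.05  0.055]
top yel [84. 94.] 30 mid [0.833 0.57 ] r 1.01 z [0.069 0.075 0.079]
top yel [379. 160.] 127 mid [ 0.666 -0.286] r 0.724 z [0.048 0.058 0.064]
top yel [437. 167.] 125 mid [ 0.647 -0.454] r 0.791 z [0.048 0.056 0.063]
top yel [408. 172.] 123 mid [ 0.632 -0.372] r 0.733 z [0.049 0.057 0.063]
top yel [370. 189.] 120 mid [ 0.579 -0.261] r 0.636 z [0.049 0.057 0.064]
top yel [226. 230.] 129 mid [0.461 0.148] r 0.484 z [0.058 0.062 0.066]
top red [ 85. 114.] 109 mid [0.783 0.579] r 0.973 z [0.038 0.043 0.05 ]
top red [ 81. 140.] 95 mid [0.705 0.587] r 0.918 z [0.04  0.044 0.048]
top red [ 86. 177.] 274 mid [0.607 0.565] r 0.829 z [0.04  0.045 0.049]
top red [189. 181.] 33 mid [0.58  0.242] r 0.628 z [0.155 0.16  0.164]
top red [336. 230.] 137 mid [ 0.458 -0.166] r 0.487 z [0.048 0.057 0.064]
top vio [403. 235.] 120 mid [ 0.45  -0.359] r 0.575 z [0.045 0.057 0.063]
top plinth [242. 157.]
[... 1381 characters left out ...]
] 118 mid [0.785 0.577] r 0.974 z [0.04  0.044 0.051]
scene vio [151. 213.] 160 mid [ 0.454 -0.362] r 0.581 z [0.041 0.056 0.067]
scene plinth [331. 252.] 160 mid [0.66  0.107] r 0.669 z [0.09  0.093 0.095]
scene plinth [ 55. 277.] 62 mid [ 0.624 -0.581] r 0.853 z [0.085 0.088 0.093]
scene plinth [ 45. 314.] 112 mid [ 0.718 -0.591] r 0.93 z [0.086 0.092 0.097]
flap (0.7054515480995178, -0.12410715222358704) (0.208683580160141, 0.8079919219017029) 31.121788024902344 0.06262439273972498
((0.5645278096199036, 0.12969066202640533), (0.19953468441963196, 0.26441705226898193), 80.46582794189453) [ 294  185   76   88 5175]
scene handle [329. 189.] 203 mid [0.461 0.146] r 0.483 z [0.058 0.062 0.065]
```

Call:
{"api": "drive_tool", "payload": {"steps": [[[-8,-16.9,0,0],[-8,-16.9,0,0],[-8,-16.9,0,0],[-8,-16.9,0,0],[-8,-16.9,0,0],[-8,-16.9,0,0],[-8,-16.9,0,0],[-8,-16.9,0,0],[-8,-16.9,0,0],[-8,-16.9,0,0],[-8,-16.9,0,0],[-8,-16.9,0,0],[-8,-16.9,1.5,0],[-8,-16.9,1.5,0],[-8,-16.9,1.5,0],[-8,-16.9,1.5,0]]], "claw": 87}}

```text
time: 1.7
tool_pos: [0.5794, -0.2646, 0.198]
ee_rot: [0.781, -0.625, 0.0, -0.001]
wrist_force: [-0.2, -0.1, 0.8]
grip_width: 0.0873
```

```bash
cat > ycap.py <<'E'
from h import *
import sys
s=snap('wrist',sys.argv[1]); W=cloud(s)
hsv=cv2.cvtColor(s['frame'],cv2.COLOR_RGB2HSV); H,S,V=[hsv[...,i].astype(int) for i in range(3)]
m=((H>20)&(H<32)&(S>170)&(V>90)&(W[...,2]>.03)&(W[...,2]<.08)).astype(np.uint8)
m=cv2.morphologyEx(m,cv2.MORPH_CLOSE,np.ones((9,9)))
n,L,st,c=cv2.connectedComponentsWithStats(m)
for i in range(1,n):
    if st[i,4]>200:
        p=W[(L==i)];p=p[~np.isnan(p[:,0])]; (cc,r)=cv2.minEnclosingCircle(p[p[:,2]>.03,:2].astype(np.float32))
        t=p[p[:,2]>p[:,2].max()-.004].mean(0)
        print(c[i].round(),st[i,4],'circ',np.round(cc,4),round(r,4),'apex',t.round(4),'zmax',p[:,2].max().round(3))
o=env.get_obs();print(o['time'],o['tool_pos'],R.from_quat(o['ee_rot']).as_matrix().round(3),o['qpos'].round(2))
E
python3 ycap.py w1.png
```

```text
[321. 115.] 1690 circ [ 0.6702 -0.2874] 0.0213 apex [ 0.67   -0.2876  0.0627] zmax 0.065
[400. 174.] 1525 circ [ 0.635  -0.3736] 0.0209 apex [ 0.6349 -0.375   0.0628] zmax 0.065
[491. 177.] 1445 circ [ 0.6509 -0.4563] 0.021 apex [ 0.6508 -0.4568  0.0627] zmax 0.065
[275. 202.] 1328 circ [ 0.5828 -0.2639] 0.0211 apex [ 0.5824 -0.2642  0.0627] zmax 0.065
1.75 [ 0.57960787 -0.2645352   0.19823282] [[ 0.219 -0.976  0.002]
 [-0.976 -0.219  0.   ]
 [ 0.    -0.002 -1.   ]] [ 0.64  0.41 -0.38  1.47  0.15  1.29 -1.1 ]
```

Call:
{"api": "drive_tool", "payload": {"steps": [[[0,-0.07,1.3,0],[0,-0.07,2.6,0],[0,-0.07,3.9,0],[0,-0.07,4.8,0],[0,-0.07,5.27,0],[0,-0.07,5.27,0],[0,-0.07,5.27,0]]]}}

```text
time: 2.45
tool_pos: [0.583, -0.2646, 0.042]
ee_rot: [0.781, -0.625, 0.002, -0.001]
wrist_force: [0.8, -0.8, 0.6]
grip_width: 0.0873
```

Call:
{"api": "drive_tool", "payload": {"steps": [[[0,0,0,0],[0,0,0,0],[0,0,0,0],[0,0,0,0],[0,0,0,0],[0,0,0,0],[0,0,0,0],[0,0,0,0]]], "claw": 20, "newtons": 15}}

```text
time: 3.25
tool_pos: [0.583, -0.2645, 0.042]
ee_rot: [0.781, -0.625, 0.002, -0.001]
wrist_force: [-0.1, 1.1, 0.8]
grip_width: 0.0433
```

Call:
{"api": "drive_tool", "payload": {"steps": [[[0,0,-1,0],[0,0,-2.4,0],[0,0,-3.8,0],[0,0,-5,0],[0,0,-5.7,0],[-1,-0.5,-5.7,-1],[-2,-0.9,-5.7,-2.4],[-3.2,-1.4,-5.7,-3.8],[-4.4,-2,-5.7,-5.2],[-5.6,-2.5,-5.7,-6.6],[-6.8,-3.1,-5.7,-8],[-8,-3.6,-5.7,-9.4],[-9.2,-4.1,-5.7,-10.8],[-10.3,-4.6,-5.7,-12.2],[-11,-5,-5.7,-13],[-11.58,-5.2,-5.7,-13.4],[-11.58,-5.2,-5.7,-13.4],[-11.58,-5.2,-5.7,-13.4]]]}}

```text
time: 5.05
tool_pos: [0.6584, 0.1081, 0.2126]
ee_rot: [0.996, -0.091, 0.002, 0.001]
wrist_force: [1.0, 0.0, -1.3]
grip_width: 0.0434
```

```bash
cat > pl.py <<'E'
from h import *
import sys
S={n:snap(n) for n in ('top','scene','wrist')}
cv2.imwrite('pics/'+sys.argv[1],S['wrist']['frame'][:,:,::-1])
cv2.imwrite('pics/t_'+sys.argv[1],cv2.resize(np.hstack([S['scene']['frame'][110:290,230:430],S['top']['frame'][110:290,140:340]])[:,:,::-1],(800,360)))
for n,s in S.items():
    W=cloud(s); V=s['frame'].max(2); z=W[...,2]; d=np.hypot(W[...,0]-.659,W[...,1]-.1085)
    p=W[(V<70)&(z>.088)&(z<.096)&(d<.04)]
    print(n,len(p), p[:,:2].min(0).round(4) if len(p) else '', p[:,:2].max(0).round(4) if len(p) else '')
    if len(p)>20: print(np.round(cv2.minEnclosingCircle(p[:,:2].astype(np.float32)),4) if 0 else cv2.minEnclosingCircle(p[:,:2].astype(np.float32)))
    hsv=cv2.cvtColor(s['frame'],cv2.COLOR_RGB2HSV)
    y=(hsv[...,0]>20)&(hsv[...,0]<32)&(hsv[...,1]>190)&(hsv[...,2]>120)&(z>.1)&(d<.08)
    p=W[y]
    if len(p)>20: print(' yel',len(p),p.min(0).round(4),p.max(0).round(4))
o=env.get_obs();print(o['time'],o['tool_pos'],R.from_quat(o['ee_rot']).as_matrix().round(3),o['qpos'].round(2),o['grip_width'])
E
python3 pl.py w2.png
```

```text
top 0  
scene 51 [0.6531 0.0883] [0.6782 0.1205]
((0.6630139350891113, 0.10478845238685608), 0.018120411783456802)
wrist 0  
 yel 197 [0.6426 0.0871 0.2218] [0.6779 0.122  0.2342]
5.2 [0.65869309 0.10674997 0.21297482] [[ 0.983 -0.183  0.004]
 [-0.183 -0.983 -0.002]
 [ 0.004  0.001 -1.   ]] [ 0.24  0.52 -0.68  1.35  0.33  1.38 -0.62] 0.04310140840795252
```

View pics/w2.png

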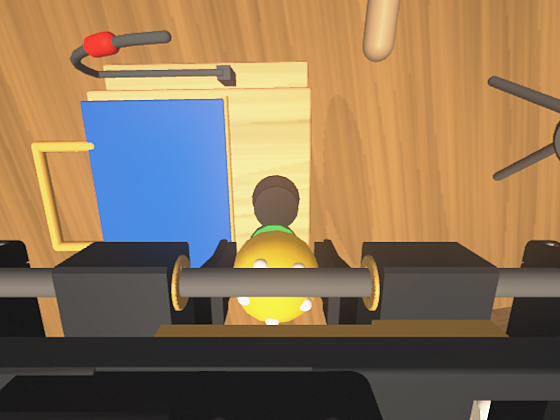

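The wrist view shows the held toadstool at (276,275), with the plinth in view behind and below it at (276,200). I'll measure the plinth in this view.

```bash
python3 - <<'E'
from h import *
s=snap('wrist'); W=cloud(s); z=W[...,2]; d=np.hypot(W[...,0]-.659,W[...,1]-.1085)
m=(z>.086)&(z<.098)&(d<.045); p=W[m]; print(len(p),p.min(0).round(4),p.max(0).round(4),np.median(p[:,2]))
print(cv2.minEnclosingCircle(p[:,:2].astype(np.float32)))
# fit circle of r=20mm to the visible rim (upper hull)
from scipy.optimize import least_squares
h=cv2.convexHull(p[:,:2].astype(np.float32))[:,0]; h=h[h[:,1]>np.median(p[:,1])]
r=least_squares(lambda q:np.hypot(*(h-q).T)-.0195,[.659,.108],loss='soft_l1',f_scale=.001); print(r.x,len(h),np.abs(r.fun).max())
m2=(hsv:=cv2.cvtColor(s['frame'],cv2.COLOR_RGB2HSV))
y=(hsv[...,0]>20)&(hsv[...,0]<32)&(hsv[...,1]>190)&(hsv[...,2]>100)&(z>.2)&(d<.06)&(np.abs(z-.232)<.012)
print(cv2.minEnclosingCircle(W[y][:,:2].astype(np.float32)), W[y].max(0))
# stand yaw from blue flap
f=(hsv[...,0]>100)&(hsv[...,0]<125)&(hsv[...,1]>150)&(z>.05)&(z<.075)
print(cv2.minAreaRect(W[f][:,:2].astype(np.float32)))
b=(z>.052)&(z<.068)&(hsv[...,0]>15)&(hsv[...,0]<32)&(W[...,0]<.52)&(W[...,1]>.05)&(W[...,1]<.25);q=W[b];print(len(q),q.min(0),q.max(0));print(cv2.minAreaRect(q[:,:2].astype(np.float32)))
E
```

```text
1427 [0.6417 0.0904 0.0861] [0.6812 0.128  0.0945] 0.09211641518643358
((0.661590039730072, 0.10827013105154037), 0.019996993243694305)
[0.66167446 0.10863911] 19 0.00018274087293817728
((0.6603826284408569, 0.10474035143852234), 0.01905607245862484) [0.67835106 0.12170474 0.23439059]
((0.5548222064971924, 0.13932862877845764), (0.1637250930070877, 0.1281377077102661), 80.4487075805664)
2081 [0.43012359 0.09391499 0.05449928] [0.50490096 0.20435818 0.06533933]
((0.46644163131713867, 0.1472347229719162), (0.10878157615661621, 0.05809269845485687), 78.67864227294922)
```

Call:
{"api": "drive_tool", "payload": {"steps": [[[0.05,-0.09,0.8,0],[0.05,-0.09,1.5,0],[0.05,-0.09,2.0,0],[0.05,-0.09,2.3,0],[0.05,-0.09,2.45,0],[0.05,-0.09,2.55,0],[0.05,-0.09,2.6,0],[0.05,-0.09,2.62,0],[0.05,-0.09,2.62,0]]]}}

```text
time: 6.15
tool_pos: [0.6612, 0.1093, 0.1349]
ee_rot: [0.996, -0.092, 0.002, 0.001]
wrist_force: [-0.4, -0.6, 0.6]
grip_width: 0.0434
```

```bash
python3 pl.py w3.png
```

```text
top 0  
scene 0  
 yel 26 [0.6514 0.0919 0.1547] [0.6859 0.1166 0.2118]
wrist 0  
 yel 311 [0.6445 0.0901 0.1407] [0.6798 0.1264 0.1563]
6.3 [0.66113386 0.10929753 0.13479149] [[ 0.983 -0.183  0.005]
 [-0.183 -0.983 -0.002]
 [ 0.005  0.001 -1.   ]] [ 0.23  0.59 -0.66  1.43  0.37  1.24 -0.65] 0.043393378243694956
```

View pics/t_w3.png

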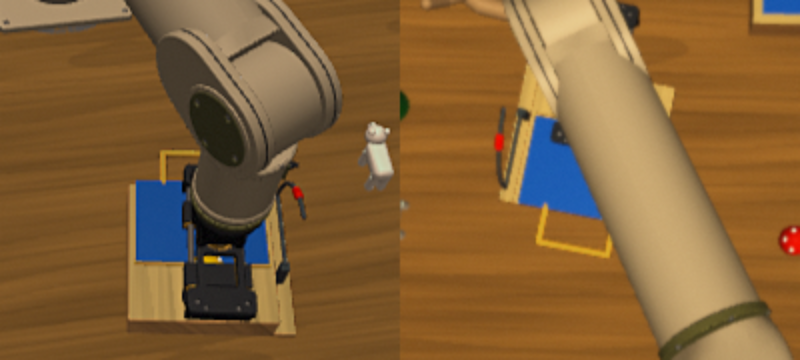

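The scene and top crops show the gripper over the plinth, clear of the arc. There is no contact force yet, so I'll ease down a little.

Call:
{"api": "drive_tool", "payload": {"steps": [[[0,0,0.03,0],[0,0,0.05,0],[0,0,0.05,0]]]}}

```text
time: 6.6
tool_pos: [0.6613, 0.1094, 0.1339]
ee_rot: [0.996, -0.092, 0.003, 0.0]
wrist_force: [-2.0, -0.6, 3.8]
grip_width: 0.0434
```

Contact shows at about 3.8 N upward, so I'll release.

Call:
{"api": "drive_tool", "payload": {"steps": [[[0,0,0,0],[0,0,0,0],[0,0,0,0],[0,0,0,0],[0,0,0,0]]], "claw": 70}}

```text
time: 7.1
tool_pos: [0.6613, 0.1094, 0.1338]
ee_rot: [0.996, -0.092, 0.003, 0.0]
wrist_force: [-0.6, -0.1, -0.3]
grip_width: 0.0685
```

Call:
{"api": "drive_tool", "payload": {"steps": [[[0,0,-0.3,0],[0,0,-0.8,0],[0,0,-1.6,0],[0,0,-2.6,0],[0,0,-3.8,0],[0,0,-4.2,0],[0,0,-4.2,0],[0,0,-4.2,0]]]}}

```text
time: 7.9
tool_pos: [0.6604, 0.1095, 0.2593]
ee_rot: [0.996, -0.092, 0.002, 0.001]
wrist_force: [-0.1, 0.1, -1.3]
grip_width: 0.0698
```

```bash
python3 pl.py w4.png
```

```text
top 0  
scene 41 [0.6519 0.0887] [0.678  0.1239]
((0.6601999402046204, 0.1067679226398468), 0.018533118069171906)
 yel 73 [0.6454 0.0861 0.1368] [0.6803 0.1231 0.1533]
wrist 0  
 yel 23 [0.6415 0.0928 0.1431] [0.6774 0.1164 0.1543]
8.05 [0.66008574 0.10932343 0.25817233] [[ 0.983 -0.183  0.003]
 [-0.183 -0.983 -0.002]
 [ 0.003  0.001 -1.   ]] [ 0.23  0.51 -0.69  1.28  0.32  1.46 -0.61] 0.07026382815123547
```

View pics/w4.png

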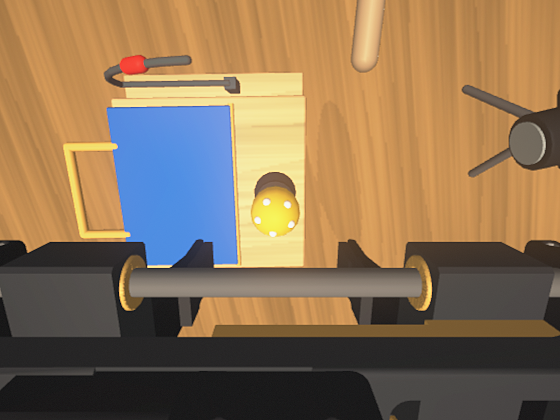

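The toadstool stands upright on the plinth at (275,212). The handle bar runs from (70,145) to (83,237), and I'll measure it next.

```bash
cat > bar.py <<'E'
from h import *
s=snap('wrist'); W=cloud(s); z=W[...,2]
hsv=cv2.cvtColor(s['frame'],cv2.COLOR_RGB2HSV); H,S=hsv[...,0].astype(int),hsv[...,1]
b=(z>.050)&(z<.070)&(W[...,0]<.53)&(W[...,1]>.04)&(W[...,1]<.26)&~((H>100)&(H<125))&(W[...,0]>.40)
yaw=np.radians(-10); ex=np.array([np.cos(yaw),np.sin(yaw)]); ey=np.array([-ex[1],ex[0]])
hp=W[b]; lx=hp[:,:2]@ex; k=lx<lx.min()+.011; bar=hp[k]
print(b.sum(),k.sum(),'z',np.percentile(bar[:,2],[5,50,95]).round(4))
(c,wh,a)=cv2.minAreaRect(bar[:,:2].astype(np.float32)); print('bar',np.round(c,4),np.round(wh,4),a)
v=cv2.fitLine(bar[:,:2].astype(np.float32),cv2.DIST_L2,0,.01,.01).ravel();print('line',v, np.degrees(np.arctan2(v[1],v[0])))
f=(H>100)&(H<125)&(S>150)&(z>.05)&(z<.075)
print('flap',cv2.minAreaRect(W[f][:,:2].astype(np.float32)))
o=env.get_obs();print(o['time'],o['tool_pos'],o['ee_rot']); t=np.array([*c,.058])-o['tool_pos'];print('delta',t,'units',units(t))
E
python3 bar.py
```

```text
1884 985 z [0.0577 0.0622 0.0641]
bar [0.4435 0.1506] [0.1095 0.011 ] 79.93110656738281
line [0.16698018 0.98596025 0.44521338 0.1526349 ] 80.38771
flap ((0.5535197854042053, 0.13234594464302063), (0.17794424295425415, 0.1278848946094513), 80.33638000488281)
8.1 [0.66017729 0.10938291 0.25832836] [ 9.95790540e-01 -9.16412614e-02  1.57798852e-03  7.67464376e-04]
delta [-0.21662885  0.04120365 -0.20032836] units [-7.37223302 -0.04073736  6.65339698]
```

Call:
{"api": "drive_tool", "payload": {"steps": [[[-1.2,0,0,0],[-2.6,0,0,0],[-4,0,0,0],[-5.4,0,0,0],[-6.6,0,0,0],[-7.38,-0.04,0,0],[-7.38,-0.04,1.4,0],[-7.38,-0.04,2.8,0],[-7.38,-0.04,3.6,0],[-7.38,-0.04,3.6,0],[-7.38,-0.04,3.6,0]]], "claw": 40}}

```text
time: 9.2
tool_pos: [0.443, 0.1509, 0.15]
ee_rot: [0.996, -0.092, 0.001, 0.001]
wrist_force: [-0.8, -0.0, 1.3]
grip_width: 0.0402
```

```bash
python3 bar.py; python3 -c "
from h import *
snap('wrist','w5.png')"
```

```text
2633 1502 z [0.0597 0.0623 0.0637]
bar [0.444  0.1584] [0.0943 0.0106] 79.17028045654297
line [0.17427239 0.98469746 0.44463044 0.16148217] 79.96368
flap ((0.5575584769248962, 0.15640941262245178), (0.1290457397699356, 0.12942594289779663), 80.583984375)
9.25 [0.44361125 0.15113528 0.15077798] [ 9.95793595e-01 -9.16008552e-02  2.05350586e-03  4.28415491e-04]
delta [ 0.00039293  0.00723567 -0.09277798] units [-0.0440128  -0.24100622  3.09232816]
```

View pics/w5.png

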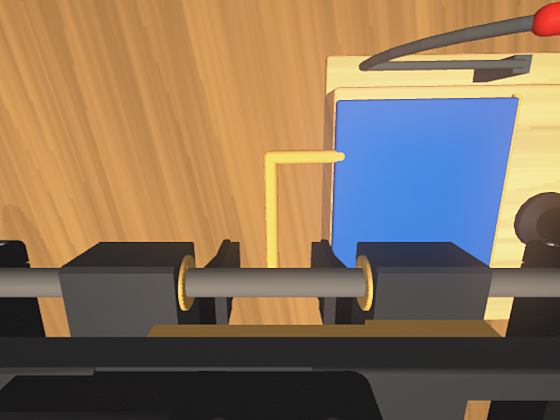

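The bar at (270,200) runs down between the fingers. I'll descend and grip.

Call:
{"api": "drive_tool", "payload": {"steps": [[[0,0,1.0,0],[0,0,2.0,0],[0,0,2.7,0],[0,0,3.08,0],[0,0,3.08,0],[0,0,3.08,0]]]}}

```text
time: 9.9
tool_pos: [0.4452, 0.1514, 0.0599]
ee_rot: [0.996, -0.092, 0.003, 0.0]
wrist_force: [-0.2, 0.6, 0.2]
grip_width: 0.0404
```

Call:
{"api": "drive_tool", "payload": {"steps": [[[0,0,0,0],[0,0,0,0],[0,0,0,0],[0,0,0,0],[0,0,0,0],[0,0,0,0],[0,0,0,0]]], "claw": 0, "newtons": 30}}

```text
time: 10.6
tool_pos: [0.4416, 0.1522, 0.0597]
ee_rot: [0.996, -0.091, -0.0, 0.001]
wrist_force: [-20.0, 0.7, 20.0]
grip_width: 0.0087
```

Call:
{"api": "drive_tool", "payload": {"steps": [[[0,0,0,0],[0.01,0,-0.41,0],[0.06,0,-0.83,0],[0.13,0,-1.23,0],[0.23,0,-1.63,0],[0.36,0,-2.03,0],[0.44,0,-2.22,0],[0.51,-0.01,-2.41,0],[0.51,-0.01,-2.41,0],[0.51,-0.01,-2.41,0]]]}}

```text
time: 11.6
tool_pos: [0.4559, 0.1496, 0.1322]
ee_rot: [0.996, -0.091, -0.001, 0.002]
wrist_force: [-5.9, -1.6, -0.8]
grip_width: 0.009
```

Call:
{"api": "drive_tool", "payload": {"steps": [[[0.18,0,-0.37,0],[0.39,0,-0.73,0],[0.62,-0.01,-1.07,0],[0.88,-0.01,-1.4,0],[1.15,-0.02,-1.71,0],[1.45,-0.02,-2.0,0],[1.69,-0.02,-2.2,0],[1.93,-0.03,-2.39,0],[2.19,-0.03,-2.56,0],[2.46,-0.03,-2.73,0],[2.46,-0.03,-2.73,0],[2.46,-0.03,-2.73,0]]]}}

```text
time: 12.8
tool_pos: [0.5297, 0.1372, 0.2167]
ee_rot: [0.996, -0.091, -0.0, 0.002]
wrist_force: [-8.6, -1.7, 11.5]
grip_width: 0.0091
```

```bash
cat > fl.py <<'E'
from h import *
import sys
S={n:snap(n) for n in ('top','scene','wrist')}
cv2.imwrite('pics/'+sys.argv[1],cv2.resize(np.hstack([S['scene']['frame'][110:290,230:430],S['top']['frame'][110:290,140:340]])[:,:,::-1],(800,360)))
yaw=np.radians(-9.7); ex=np.array([np.cos(yaw),np.sin(yaw),0])
bar=np.array([.4425,.1510,.058]); hinge=bar+.178*ex
for n,s in S.items():
    W=cloud(s); hsv=cv2.cvtColor(s['frame'],cv2.COLOR_RGB2HSV); H,Sa=hsv[...,0].astype(int),hsv[...,1]
    d=np.hypot(W[...,0]-.56,W[...,1]-.13)
    p=W[(H>100)&(H<125)&(Sa>150)&(d<.15)]
    if len(p)>30:
        q=np.stack([(p-hinge)@ex,p[:,2]-.058],1).astype(np.float32); v=cv2.fitLine(q,cv2.DIST_HUBER,0,.01,.01).ravel()
        print(n,'flap',len(p),'angle',np.degrees(np.arctan2(v[1],-v[0]))%180)
    d=np.hypot(W[...,0]-.66,W[...,1]-.1085)
    y=W[(H>20)&(H<32)&(Sa>180)&(d<.05)&(W[...,2]>.13)&(W[...,2]<.17)]; k=W[(s['frame'].max(2)<70)&(d<.04)&(abs(W[...,2]-.092)<.005)]
    for l,a in (('yel',y),('pl',k)):
        if len(a)>15: print(n,l,len(a),'mid',((a.min(0)+a.max(0))/2).round(4),'zmax',a[:,2].max().round(4))
o=env.get_obs();t=o['tool_pos'];print(o['time'],t,o['wrist_force'].round(1),o['grip_width'],'TCP angle',np.degrees(np.arctan2(t[2]-.0597,-( (t-hinge)@ex))))
E
python3 fl.py f1.png
```

```text
top flap 506 angle 60.65326
top yel 136 mid [0.6598 0.1082 0.1455] zmax 0.1606
scene flap 2858 angle 60.497787
scene yel 189 mid [0.6632 0.1049 0.1444] zmax 0.1579
scene pl 44 mid [0.6649 0.1063 0.0915] zmax 0.0956
wrist yel 1290 mid [0.6591 0.1082 0.1472] zmax 0.1565
12.95 [0.52954323 0.13721447 0.21667527] [-7.8 -2.5 12.2] 0.00868855218359529 TCP angle 60.20607772674435
```

View pics/f1.png

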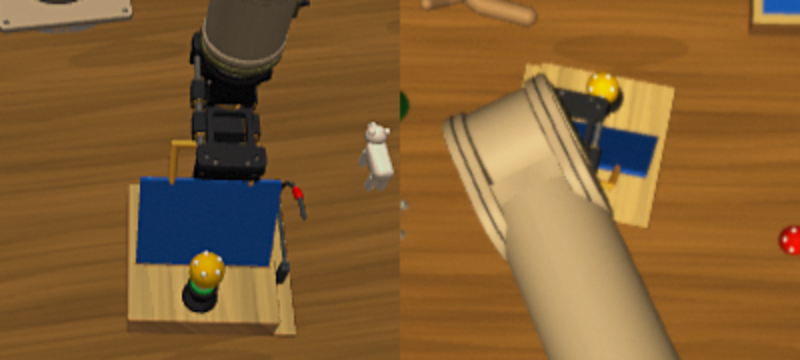

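The flap is at about 60.5°, level with the red mark at (297,192). The toadstool stands upright on the plinth, and the flap isn't touching it. I'll settle briefly, check once more and hand in.

Call:
{"api": "drive_tool", "payload": {"steps": [[[0,0,0,0],[0,0,0,0],[0,0,0,0],[0,0,0,0],[0,0,0,0]]]}}

```text
time: 13.45
tool_pos: [0.5297, 0.1371, 0.2169]
ee_rot: [0.996, -0.091, -0.0, 0.002]
wrist_force: [-0.8, 0.1, -2.0]
grip_width: 0.009
```

```bash
python3 fl.py f2.png && python3 -c "
from rig import env
print(env.finish_job())"
```

```text
top flap 508 angle 60.2782
top yel 137 mid [0.6597 0.1078 0.145 ] zmax 0.1596
scene flap 2853 angle 60.451073
scene yel 189 mid [0.6625 0.1057 0.1449] zmax 0.1593
scene pl 43 mid [0.665  0.1065 0.0915] zmax 0.0956
wrist yel 1270 mid [0.659  0.1079 0.147 ] zmax 0.156
13.6 [0.52953964 0.13716578 0.21682735] [-1.1  0.1  0. ] 0.008736378790501924 TCP angle 60.231278912327426
the job is handed in; nothing more can be done
None
```

I set the yellow toadstool nearest the base upright on the plinth and let go of it. Then I gripped the flap's handle, lifted the flap to 60° and handed the job in at 13.6 s while still holding it. The hand-in gives no verdict.

- **Flap:** the last checks put it at 60.2–60.5°, from the top and scene cameras and the tool position. The handle was firmly gripped and the wrist force was only about 1 N.
- **Toadstool:** it stands about 3 mm from the plinth's centre or less, and clear of the flap. The cameras differ from each other by 2–3 mm, inside the 10 mm limit.
- **Bystanders:** I didn't re-measure the other figurines or the candle. The arm stayed clear of them, and the bear and red toadstool look unmoved in the last picture I viewed.
- **Forces:** the wrist force briefly rose to about 20 N on each of two axes as the gripper closed on the handle. It eased once I started to lift.

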